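Push a stuck slug out of a clamped pipe stub

ROBOT

A 7-joint arm with a two-finger parallel gripper is mounted at the origin on the work surface. World frame = base frame: x ahead of the robot, y to its left, z up, the work surface at z = 0. Lengths are in m, angles in rad, forces in N, time in s.
With the tool pointing down it reaches from about 0.4 to 0.875 m from the base axis. Payload 19.3 kg.
Tool frame: the origin (TCP) lies at the very end of the fingers, on their centre line; the grasp point (between the pads) lies 19 mm behind it; z points along the fingers, y is the direction in which the jaws open and shut (so a half turn about z gives the same grasp; the last joint's range is limited). The gripper opens to 85 mm and grips with 20 to 120 N. Pads are 22 mm wide; open, the fingers measure 114 mm over their backs; the gripper's body (76 mm by 85 mm) begins 54 mm behind the grasp point. The pads swing forward as they close: fully open they stand 13 mm farther back than shut.
Start: joints at [1.139, 0.521, -0.036, 1.599, 0.021, 1.021, -0.113], TCP at [0.221, -0.585, 0.231] pointing down, gripper open.
Joint ranges: [-2.91, 2.91], [-0.3, 2.13], [-1.5, 1.42], [0.17, 2.43], [-1.26, 4.41], [0.16, 1.93], [-2.52, 2.52]. Speed limits (rad/s): [1.89, 1.89, 2.39, 2.39, 3.01, 3.01, 3.01].

INTERFACE

Orientations are given as [roll, pitch, yaw] about the fixed x, y, z axes, in that order (R = Rz(yaw) Ry(pitch) Rx(roll)).
In Python, from workcell import telemetry, imaging, ticket gives the robot as it stands.
- The arm moves only by the tool carry_out, never from a script. Its argument "series" is a list of rows, each a list of 7 numbers: the shift along the tool's x, y, z in m, then the turn, a rotation vector about the tool's x, y, z in rad, then the closure in counts, from 0 (fully open) to 255 (shut). In form: [[tx, ty, tz, ax, ay, az, jaw], ...]. A call has 1 to 10 rows; each row is the pose to reach, as a shift and turn from the pose commanded when the call began, along the tool's axes at that moment; what a row does not reach only later rows make up. A row lasts 1/8 s, in which the tool goes at most 62.5 mm and 10.7 degrees, less where a joint would pass 70% of its speed; a pose out of reach is approached as far as the arm can. A call with a gripper value outside its range is refused whole. The fingers move at their own pace and stop on an object; "force" is the grip in N (left out, the last holds). Time passes only in rows, so rows that repeat a pose let the fingers close. It gives the time, the measured TCP pose, the force and the opening at its end, in the units of the state.
- telemetry.observe(): the state, without advancing time (a new reading comes with each control period).
- imaging.grab_frame(name): name is "side" or "top"; returns (picture, depth): 420x560x3 uint8, blue, green, red; 420x560 float32, m along the optical axis (not along the pixel's ray), 0 where there is no reading.
- imaging.camera_info(name): a dict with "mtx" (3x3 intrinsics, pixels), "extrinsics" (4x4, takes a point from camera to world coordinates). Camera axes: x right, y down, z forward; pixel columns grow to the right and rows downward; lengths in m; the calibration is good to about 2 mm. A picture is of the moment at which its call begins. camera_info takes no time and is no camera call.
- ticket.job_done(): hands the job in, once; it reports no verdict.
The state is a dict: "clock": time; "qpos": joint angles; "qd": joint speeds; "joint_efforts": joint torques, N m; "position": TCP position; "tool_rot": TCP orientation; "force": force on the tool from outside, world axes, zero at the start; "moment": the same for the moment, N m; "grip_width": finger opening in m.
Only numpy, scipy, OpenCV 4.12 (cv2) and the standard library are available. Lean on these libraries where they do the work, as an engineer would, in place of code of your own. Each camera call takes 0.05 s, during which the arm holds its last target.

TASK

A yellow plastic slug is stuck in the copper pipe stub held in the red clamp. Take the red-handled clearing rod out of its wooden rack and push it gently down through the pipe until the slug has dropped into the blue tray and the rod's black collar sits on the pipe's mouth, feeling your way and never ramming anything; then draw the rod out and put it back fully home in its rack. Leave the other things on the bench where they are.

Things in the scene. Friction and masses are not known exactly. Their poses are not given: they have to be found in the camera images.
- clamp_top (a point): Centre of the top face of the red clamp yoke, on the upright copper pipe's axis, 112 mm above the bench; y along the yoke. Pipe: 86 mm long, 29 mm outside, 20 mm bore, open both ends, rigid. How high it was clamped is NOT measured: its mouth is anywhere from 36 to 72 mm above this point, its bottom end 50 to 14 mm below. Keep any push on it under 25 N.
- stand: The clamp stand, fixed to the bench: origin at the centre of its underside, below the pipe, z up. Base 130 (x) x 170 mm (y); two posts at y = +-68 mm, 22 mm across at the heads, end 118 mm above the bench. A sprung burr strip on the +x side of the pipe's bore leaves 16.3 mm free there and jams the slug over nearly the whole length.
- slug_center (a point): Centre of the yellow plastic slug, a cylinder 17 mm across, 25 mm long, 30 g, z along its length; upright and jammed in the pipe at a varying depth. It slides with 4 to 13 N; that force falls away when it leaves the bottom end, about when the rod's tip is level with it. Some 3 mm later the rod's collar meets the pipe's mouth.
- rod_handle (a point): Clearing rod, about 160 g, upright in its rack: centre of its red square handle (24 x 24 mm, 62 mm tall; x, y square to the flats, z up). The steel shaft below is 12 mm across; its tapered tip is 130 mm below this point. The black collar's underside is 41 mm below this point, 89 mm above the tip.
- collar: The rod's black stop collar, 32 mm across, 6 mm thick, sprung on the shaft below the handle; origin at the centre of its underside, z up along the rod. It gives way upward by up to 2.5 mm: 3 N to start it, 12 N when it bottoms, rigid beyond. In the rack it rests on the rack's top, the rod's weight not compressing it.
- tray_floor (a point): Centre of the inner floor of the blue catch tray, part of the stand, 102 x 102 mm inside, walls 29 mm high above this floor, straight below the pipe.
- rack_mouth (a point): Centre of the mouth of the rod rack, a fixed wooden block 75 x 75 x 101 mm high; this point is on its top face, 101 mm above the bench, on the axis of the 20 mm through hole that takes the rod's shaft. z up.
- tin: Bystander: open aluminium tin, 72 mm across, 45 mm high; origin at the centre of its underside. Leave alone.
- driver: Bystander: screwdriver with an orange handle lying on the bench; origin at its underside. Leave alone.
- reel: Bystander: grey ring-shaped reel, 80 mm across, 30 mm high; origin at the centre of its underside. Leave alone.
- bin: Bystander: green open parts bin, 100 x 80 x 45 mm; origin at the centre of its underside. Leave alone.
Mind the look-alikes: they are no part of the job. What is meant by the stand is not green or pink, and is the larger of those in its own colour.

How it is judged:
By the outcome, as a careful person would: the job done as asked, in the order asked, and still so for the second after the job is handed in, with the robot touching nothing.
It also fails if it takes over 67 s, if anything falls off the work surface, if the arm or the gripper's body presses on something with over 40 N, if the wrist force passes 120 N, or if a joint passes its speed limit or range.

## Working session

There is one attempt and no reset: what is moved stays moved. The work goes in short steps, Python scripts to look and compute and a tool call to move; the robot and the scene stay as the last step left them, time stands still between calls to the robot, and variables do not carry over. Pictures are saved under pics/ and viewed, and the job is handed in when it is done.

Besides the shell and the picture viewer there is one more tool, called after ">>>" as a command line: name --pt "numbers of a row" for each row, then --argument value for the rest. carry_out: Moves the arm, as the interface text tells. Its arguments: {"type":"object","properties":{"series":{"type":"array"},"force":{"type":"number"}},"required":["series"]}

```bash
mkdir -p pics; ls; python3 - <<'E'
from workcell import telemetry, imaging
import cv2,numpy as np
print(telemetry.observe())
for n in("side","top"):
    p,d=imaging.grab_frame(n); cv2.imwrite(f"pics/{n}0.png",p); np.save(f"{n}0.npy",d)
    c=imaging.camera_info(n); print(n,c)
E
```

```text
pics
{'clock': 0.0, 'qpos': array([ 1.13883407,  0.52204015, -0.03632236,  1.6000158 ,  0.02119194,
        1.02109997, -0.11278356]), 'qd': array([-1.84202635e-04, -1.76550052e-03, -8.43743152e-04,  9.15220292e-04,
        3.90711845e-05, -5.44658937e-04,  1.34356385e-04]), 'joint_efforts': array([ 1.08850942e-03, -9.27101398e+01,  1.98025681e+00, -3.69931018e+01,
        1.77805644e-02,  8.02650873e-03, -2.86170426e-06]), 'position': array([ 0.22104274, -0.58423526,  0.23070671]), 'tool_rot': array([-3.14041683e+00,  8.02928036e-05,  3.61760326e-01]), 'force': array([ 0.17198384, -0.01118997,  0.44943194]), 'moment': array([0.01973258, 0.02700775, 0.01791665]), 'grip_width': 0.08532441682759774}
side {'mtx': array([[465.45384748,   0.        , 277.68474109],
       [  0.        , 465.45384748, 218.22490507],
       [  0.        ,   0.        ,   1.        ]]), 'extrinsics': array([[-0.70398636, -0.48163952,  0.52194499,  0.01675509],
       [-0.71009849,  0.49056377, -0.50508149,  0.50525859],
       [-0.0127801 , -0.72620283, -0.6873617 ,  0.81175177],
       [ 0.        ,  0.        ,  0.        ,  1.        ]])}
top {'mtx': array([[435.84112185,   0.        , 273.91849009],
       [  0.        , 435.84112185, 206.21736635],
       [  0.        ,   0.        ,   1.        ]]), 'extrinsics': array([[-7.70937323e-04, -9.86367355e-01,  1.64556516e-01,
         3.97608245e-01],
       [-9.99913884e-01,  2.91618029e-03,  1.27953250e-02,
        -1.25744597e-02],
       [-1.31007673e-02, -1.64532481e-01, -9.86284661e-01,
         1.16638056e+00],
       [ 0.00000000e+00,  0.00000000e+00,  0.00000000e+00,
         1.00000000e+00]])}
```

View pics/top0.png

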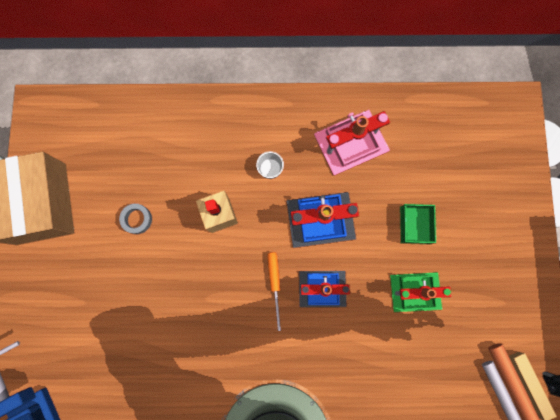

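View pics/side0.png

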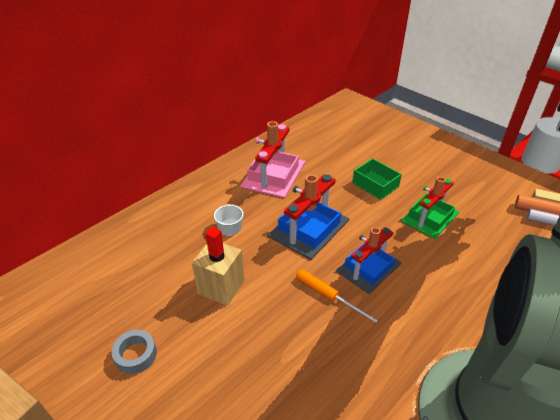

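```bash
cat > h.py <<'E'
import numpy as np,cv2
from workcell import telemetry, imaging
C={n:imaging.camera_info(n) for n in("side","top")}
def proj(n,P):
    P=np.atleast_2d(P);E=C[n]["extrinsics"];c=(P-E[:3,3])@E[:3,:3];q=c@C[n]["mtx"].T
    return q[:,:2]/q[:,2:]
def ray(n,uv):
    uv=np.atleast_2d(uv).astype(float);E=C[n]["extrinsics"]
    d=np.c_[uv,np.ones(len(uv))]@np.linalg.inv(C[n]["mtx"]).T@E[:3,:3].T
    return E[:3,3],d
def onplane(n,uv,z):
    o,d=ray(n,uv);return o+d*((z-o[2])/d[:,2])[:,None]
def cloud(n,D):
    v,u=np.mgrid[:420,:560];o,d=ray(n,np.c_[u.ravel(),v.ravel()])
    P=o+d*D.ravel()[:,None];return P.reshape(420,560,3)
E
python3 - <<'E'
from h import *
for n in C: print(n,proj(n,[[0.221,-.585,.231],[0,0,0],[0.7,0,0]]))
for n,b in(("top",(180,110,480,330)),("side",(180,110,470,310))):
    D=np.load(f"{n}0.npy");P=cloud(n,D);p=cv2.imread(f"pics/{n}0.png")
    x0,y0,x1,y1=b
    cv2.imwrite(f"pics/{n}0c.png",cv2.resize(p[y0:y1,x0:x1],None,fx=2.6,fy=2.6,interpolation=cv2.INTER_CUBIC))
    hsv=cv2.cvtColor(p,cv2.COLOR_BGR2HSV)
    for nm,lo,hi in(("red",(0,200,110),(4,255,255)),("blue",(105,150,60),(125,255,255)),("copper",(5,120,60),(14,255,255))):
        m=cv2.inRange(hsv,lo,hi)
        k,l,s,c=cv2.connectedComponentsWithStats(m)
        for i in range(1,k):
            if s[i,4]>40 and s[i,4]<20000:
                q=P[l==i]; print(n,nm,s[i],c[i].round(1),"zmax",np.percentile(q[:,2],[5,50,97]).round(3),q.mean(0).round(3))
E
```

```text
side [[558.69780714 125.05567167]
 [498.11230256 420.57159304]
 [233.18476869 223.22136766]]
top [[561.52328835 366.76578033]
 [275.12892928 440.83645774]
 [274.81681328 167.60975711]]
top red [185   0  40  12 256] [205.1   3.9] zmax [-0.461 -0.43  -0.404] [ 1.481  0.282 -0.413]
top red [291   0  52  15 276] [317.1   4.2] zmax [-0.485 -0.437 -0.412] [ 1.489 -0.166 -0.434]
top red [330 114  59  34 423] [358.7 130.2] zmax [0.108 0.112 0.116] [ 0.767 -0.213  0.112]
top red [205 200  14  14 135] [211.8 206.5] zmax [0.127 0.171 0.175] [0.565 0.146 0.163]
top red [291 204  68  21 471] [324.2 214.3] zmax [0.109 0.112 0.116] [ 0.553 -0.121  0.114]
top red [302 284  23  10 102] [313.8 288.8] zmax [0.076 0.08  0.084] [ 0.374 -0.096  0.08 ]
top red [331 285  18   9  96] [337.8 288.6] zmax [0.077 0.08  0.085] [ 0.374 -0.155  0.08 ]
top red [401 286  29  14 156] [416.2 292.6] zmax [0.079 0.082 0.086] [ 0.365 -0.342  0.089]
top red [432 287  18  10  85] [440.  291.2] zmax [0.08  0.083 0.087] [ 0.368 -0.397  0.096]
top blue [325 194  16  12 149] [332.8 199.5] zmax [0.008 0.014 0.044] [ 0.605 -0.154
[... 1478 characters left out ...]
8 0.081 0.085] [ 0.358 -0.354  0.081]
side red [205 227  19  31 407] [214.3 241.6] zmax [0.117 0.154 0.174] [0.558 0.155 0.153]
side red [353 229  40  33 278] [372.3 245.8] zmax [0.077 0.079 0.082] [ 0.367 -0.115  0.079]
side blue [ 297  203   44   46 1286] [316.6 224.6] zmax [0.009 0.014 0.042] [ 0.533 -0.126  0.023]
side blue [278 215  12  20 190] [284.1 224.1] zmax [0.01  0.027 0.044] [ 0.581 -0.062  0.035]
side blue [359 249  36  36 773] [375.6 266.4] zmax [0.006 0.01  0.031] [ 0.353 -0.121  0.019]
side blue [344 253  12  19 120] [349.7 263.2] zmax [0.007 0.018 0.031] [ 0.396 -0.083  0.025]
side copper [123 344  24  16 265] [133.9 351.3] zmax [-0.003 -0.     0.003] [ 0.565  0.373 -0.   ]
```

```bash
ls pics
```

```text
side0.png
side0c.png
top0.png
top0c.png
```

View pics/top0c.png

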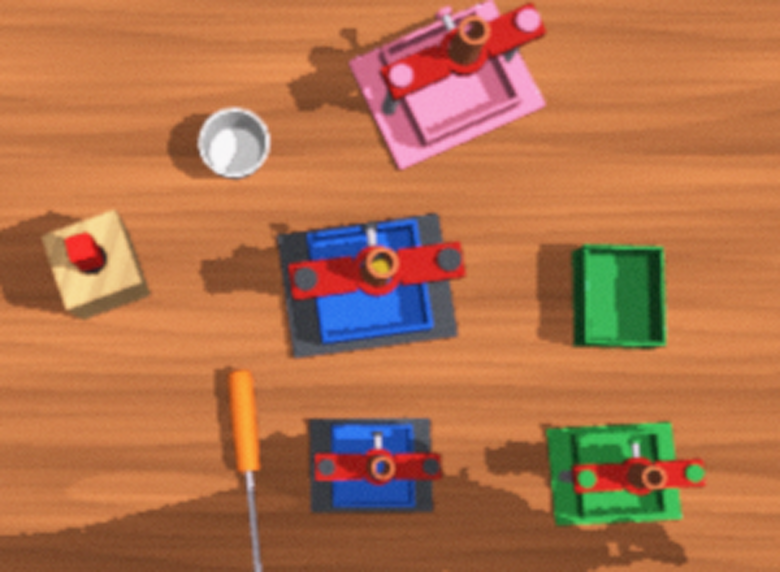

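View pics/side0c.png

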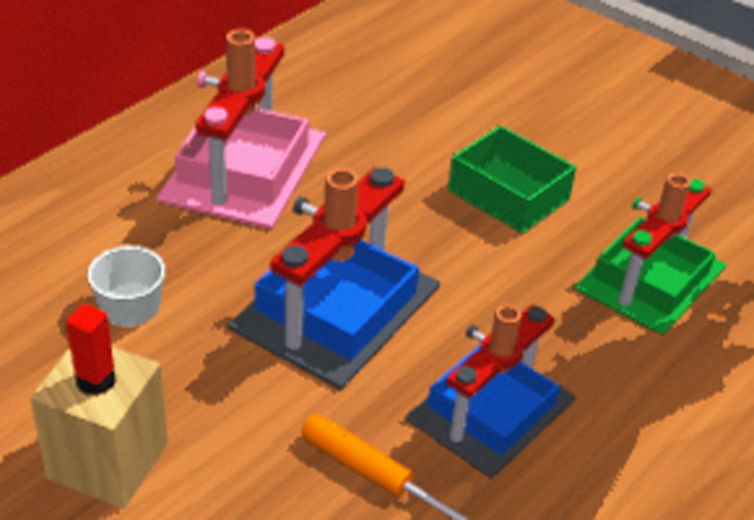

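Four stands look alike (top view): pink (355,140), green (418,293), small blue (323,290) and large blue (323,215). The large blue one fits: its yoke top measures 0.112 m, and yellow shows in its bore in the enlarged crop. Next I measure it and the rod.

```bash
cat > m.py <<'E'
from h import *
def tri(a,b):
    (o1,d1),(o2,d2)=ray("top",a),ray("side",b)
    d1,d2=d1[0]/np.linalg.norm(d1[0]),d2[0]/np.linalg.norm(d2[0])
    t=np.linalg.lstsq(np.c_[d1,-d2],o2-o1,rcond=None)[0]
    p,q=o1+d1*t[0],o2+d2*t[1]
    return (p+q)/2,np.linalg.norm(p-q)
E
python3 - <<'E'
from m import *
S={}
for n in("top","side"):
    p=cv2.imread(f"pics/{n}0.png");P=cloud(n,np.load(f"{n}0.npy"));hsv=cv2.cvtColor(p,cv2.COLOR_BGR2HSV)
    H,Sx,V=[hsv[...,i].astype(int) for i in range(3)]
    X,Y,Z=[P[...,i] for i in range(3)]
    red=((H<5)|(H>176))&(Sx>180)
    near=lambda x,y,r:(np.hypot(X-x,Y-y)<r)
    # handle top face
    m=red&near(.56,.15,.05)&(Z>.166)
    v,u=np.nonzero(m);q=onplane(n,np.c_[u,v],.173)
    r=cv2.minAreaRect((q[:,:2]*1000).astype(np.float32));print(n,"handle top",m.sum(),q.mean(0).round(4),r,"z",np.median(Z[m]).round(4))
    # rack top
    m=near(.56,.15,.07)&(abs(Z-.101)<.006)&(Sx<190)
    m=cv2.morphologyEx(m.astype(np.uint8),cv2.MORPH_OPEN,np.ones((2,2)))>0
    v,u=np.nonzero(m);q=onplane(n,np.c_[u,v],.101);print("rack top",m.sum(),cv2.minAreaRect((q[:,:2]*1000).astype(np.float32)),np.median(Z[m]))
    # yoke
    m=red&near(.553,-.121,.1)&(abs(Z-.112)<.008)
    v,u=np.nonzero(m);q=onplane(n,np.c_[u,v],.112);print("yoke",m.sum(),cv2.minAreaRect((q[:,:2]*1000).astype(np.float32)))
    # base plate
    m=near(.555,-.121,.12)&(Z<.02)&(Z>-0.003)&(Sx<110)&(V<110)
    tr=near(.555,-.121,.11)&(((H>100)&(H<125)&(Sx>120)))
    for nm,mm,zz in(("trayrim",tr&(Z>.036)&(Z<.05),.042),):
        v,u=np.nonzero(mm);q=onplane(n,np.c_[u,v],zz);print(nm,mm.sum(),cv2.minAreaRect((q[:,:2]*1000).astype(np.float32)),np.median(Z[mm]))
    # pipe
    m=near(.553,-.121,.024)&(Z>.125)
    print("pipe z pct",np.percentile(Z[m],[50,80,90,95,98]).round(4),m.sum())
    v,u=np.nonzero(m&(Z>np.percentile(Z[m],90)-.006)); 
    e=cv2.minAreaRect(np.c_[u,v].astype(np.float32));print("rim px",e)
    # yellow
    ye=near(.553,-.121,.05)&(H>20)&(H<35)&(Sx>120)&(Z<.17)&(Z>.05)
    if ye.sum(): v,u=np.nonzero(ye);print("yellow",ye.sum(),u.mean(),v.mean(),np.percentile(Z[ye],[5,50,95]),P[ye].mean(0))
    c=(325,213) if n=="top" else (311,190)
    cv2.imwrite(f"pics/{n}_pipe.png",cv2.resize(p[c[1]-22:c[1]+22,c[0]-22:c[0]+22],None,fx=9,fy=9,interpolation=cv2.INTER_CUBIC))
a=cv2.imread("pics/top_pipe.png");b=cv2.imread("pics/side_pipe.png");cv2.imwrite("pics/pipes.png",np.hstack([a,b]))
E
```

```text
top handle top 95 [0.5665 0.1478 0.173 ] ((566.5664672851562, 147.67495727539062), (23.56581687927246, 22.197952270507812), 12.550402641296387) z 0.1725
rack top 722 ((564.7213745117188, 146.7462158203125), (76.14261627197266, 75.14350891113281), 20.540145874023438) 0.10067017239032128
yoke 567 ((555.1863403320312, -122.22777557373047), (42.6933479309082, 162.93870544433594), 3.9763004779815674)
trayrim 218 ((554.6885986328125, -121.53948211669922), (110.49174499511719, 110.31996154785156), 7.684219837188721) 0.042106513731950734
pipe z pct [0.1515 0.1579 0.1588 0.1598 0.1609] 139
rim px ((326.0000305175781, 211.00003051757812), (11.31370735168457, 11.31370735168457), 45.0)
yellow 20 326.05 211.5 [0.12188255 0.13012365 0.1340542 ] [ 0.55728989 -0.12436998  0.12998115]
side handle top 131 [0.5623 0.1535 0.173 ] ((561.571044921875, 153.58099365234375), (26.629201889038086, 27.886686325073242), 14.142189025878906) z 0.1719
rack top 795 ((560.3853759765625, 152.55624389648438), (77.17937469482422, 78.31633758544922), 20.627017974853516) 0.10017848845338828
yoke 516 ((549.4356689453125, -115.43377685546875), (47.47229766845703, 168.6884002685547), 12.112943649291992)
trayrim 252 ((550.9588623046875, -117.99186706542969), (111.73025512695312, 115.38345336914062), 6.853910446166992) 0.040136654100002056
pipe z pct [0.1476 0.1554 0.157  0.1576 0.1588] 213
rim px ((311.0, 179.5), (9.0, 12.0), 90.0)
```

View pics/pipes.png

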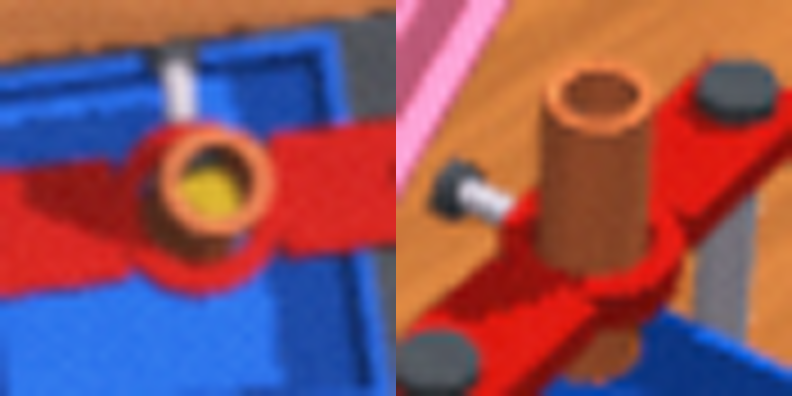

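The top view shows the wanted pipe's rim at about (326.6,210.7), with the yellow slug inside and a grey strip on its far (+x, screw) side. In the side view the rim is at (310.9,178.3). The two cameras disagree by about 5 mm, so I will average them.

```bash
cat >> m.py <<'E'
from scipy.spatial.transform import Rotation as R
def shift(target,yaw=None):
    s=telemetry.observe();Rm=R.from_euler('xyz',s["tool_rot"])
    Rt=R.from_euler('xyz',[np.pi,0,yaw]) if yaw is not None else Rm
    print("t",s["clock"],"pos",s["position"].round(4),"rot",s["tool_rot"].round(4),"q7",s["qpos"][6].round(3),"F",s["force"].round(2))
    print("shift",Rm.inv().apply(np.array(target)-s["position"]).round(4),"turn",(Rm.inv()*Rt).as_rotvec().round(4))
E
python3 - <<'E'
from m import *
print("mouth",tri((326.6,210.7),(310.9,178.3)))
shift([.5645,.1505,.231],1.80)
E
```

```text
mouth (array([ 0.55562776, -0.12298572,  0.15403635]), np.float64(0.00037255692314628675))
t 0.1 pos [ 0.2211 -0.5843  0.2308] rot [-3.1406e+00  1.0000e-04  3.6180e-01] q7 -0.113 F [0.93 0.08 0.03]
shift [ 5.813e-01 -5.657e-01  3.000e-04] turn [-9.0000e-04 -6.0000e-04 -1.4382e+00]
```

>>> carry_out --pt "0.036 -0.035 0 0 0 -0.09 0" --pt "0.073 -0.071 0 0 0 -0.18 0" --pt "0.109 -0.106 0 0 0 -0.27 0" --pt "0.145 -0.141 0 0 0 -0.36 0" --pt "0.182 -0.177 0 0 0 -0.45 0" --pt "0.218 -0.212 0 0 0 -0.54 0" --pt "0.254 -0.247 0 0 0 -0.63 0" --pt "0.291 -0.283 0 0 0 -0.72 0" --pt "0.327 -0.318 0 0 0 -0.81 0" --pt "0.363 -0.354 0 0 0 -0.9 0" --force 60

```text
clock: 1.35
position: [0.4358, -0.1235, 0.2313]
tool_rot: [3.142, 0.0, 1.265]
force: [1.0, -0.1, -0.2]
grip_width: 0.0853
```

```bash
python3 - <<'E'
from m import *
shift([.5645,.1505,.231],1.80)
E
```

```text
t 1.35 pos [ 0.4358 -0.1235  0.2313] rot [3.1415e+00 1.0000e-04 1.2645e+00] q7 -0.313 F [ 1.04 -0.06 -0.17]
shift [0.3    0.0401 0.0003] turn [ 0.000e+00  1.000e-04 -5.355e-01]
```

>>> carry_out --pt "0.05 0.007 0 0 0 -0.09 0" --pt "0.1 0.013 0 0 0 -0.18 0" --pt "0.15 0.02 0 0 0 -0.27 0" --pt "0.2 0.027 0 0 0 -0.36 0" --pt "0.25 0.033 0 0 0 -0.45 0" --pt "0.3 0.04 0 0 0 -0.535 0" --pt "0.3 0.04 0 0 0 -0.535 0"

```text
clock: 2.22
position: [0.5649, 0.1525, 0.2307]
tool_rot: [-3.141, -0.002, 1.802]
force: [-0.9, -0.6, 0.9]
grip_width: 0.085
```

```bash
python3 - <<'E'
from m import *
shift([.5645,.1505,.125],1.80)
p,d=imaging.grab_frame("side");cv2.imwrite("pics/side1.png",p)
p,d=imaging.grab_frame("top");cv2.imwrite("pics/top1.png",p)
E
```

```text
t 2.225 pos [0.5649 0.1525 0.2307] rot [-3.1411e+00 -2.2000e-03  1.8023e+00] q7 -0.417 F [-0.9  -0.61  0.88]
shift [-0.0021 -0.0008  0.1057] turn [-0.0005 -0.0022  0.0023]
```

View pics/side1.png

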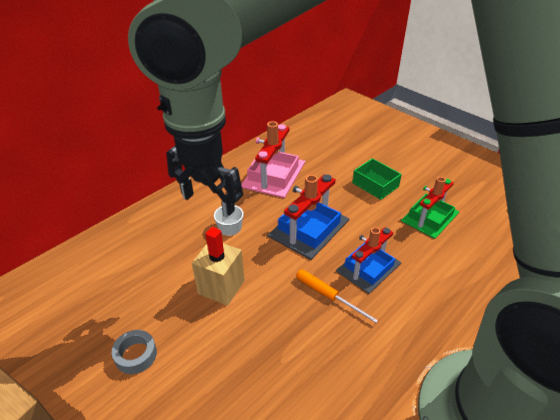

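View pics/top1.png

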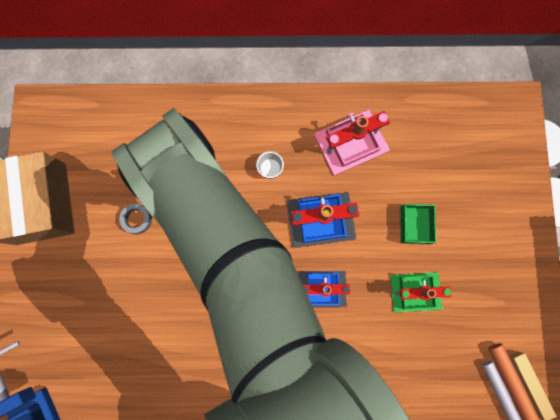

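The side view shows the open jaws (190,195)–(232,210) over the red handle (214,240); in the top view the arm hides the rack.

```bash
python3 - <<'E'
from m import *
shift([.5645,.1505,.125],1.80)
print(proj("side",[[.565,.1525,.231],[.565,.1525,.173]]))
p=cv2.imread("pics/side1.png");cv2.imwrite("pics/side1c.png",cv2.resize(p[130:310,140:290],None,fx=4,fy=4,interpolation=cv2.INTER_CUBIC)[:600])
E
```

```text
t 2.325 pos [0.5644 0.1487 0.2307] rot [-3.1405e+00  1.0000e-04  1.7971e+00] q7 -0.417 F [ 0.55 -0.55 -0.3 ]
shift [0.0018 0.0006 0.1057] turn [-0.0011  0.0001 -0.0029]
[[208.66726057 209.94365155]
 [212.09498465 232.01075131]]
```

View pics/side1c.png

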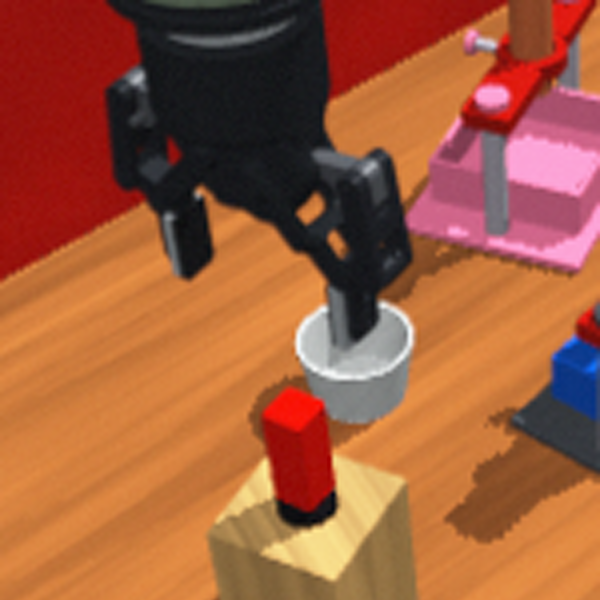

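>>> carry_out --pt "0.002 0.001 0.035 0 0 0 0" --pt "0.002 0.001 0.07 0 0 0 0" --pt "0.002 0.001 0.095 0 0 0 0" --pt "0.002 0.001 0.106 0 0 0 0" --pt "0.002 0.001 0.106 0 0 0 0"

```text
clock: 2.95
position: [0.5652, 0.1501, 0.1253]
tool_rot: [-3.141, 0.0, 1.796]
force: [0.7, 0.3, 0.3]
grip_width: 0.0856
```

```bash
python3 - <<'E'
from m import *
shift([.5645,.1505,.125],1.80)
p,d=imaging.grab_frame("side");cv2.imwrite("pics/side2c.png",cv2.resize(p[130:310,140:290],None,fx=4,fy=4,interpolation=cv2.INTER_CUBIC)[120:])
E
```

```text
t 2.95 pos [0.5652 0.1501 0.1253] rot [-3.1410e+00  3.0000e-04  1.7958e+00] q7 -0.501 F [0.7  0.27 0.3 ]
shift [ 0.0005 -0.0006  0.0003] turn [-0.0006  0.0003 -0.0042]
```

View pics/side2c.png

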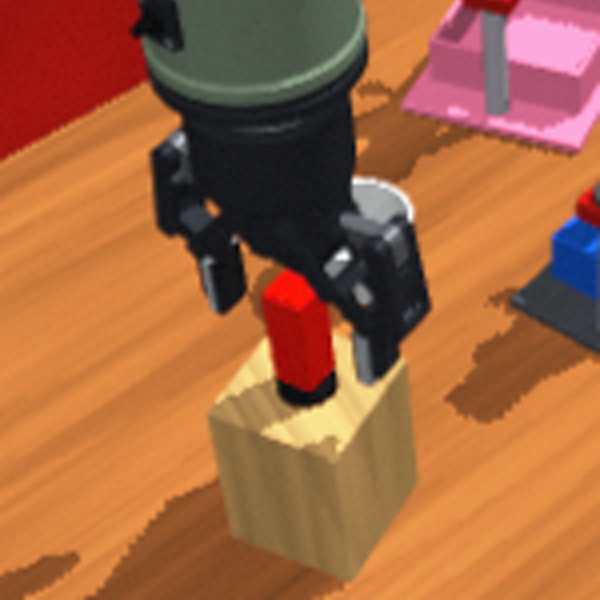

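The handle (299,340 in the crop) is centred between the fingertips (225,305) and (372,378). Closing.

>>> carry_out --pt "0 0 0 0 0 0 120" --pt "0 0 0 0 0 0 255" --pt "0 0 0 0 0 0 255" --pt "0 0 0 0 0 0 255" --pt "0 0 0 0 0 0 255" --pt "0 0 0 0 0 0 255" --pt "0 0 0 0 0 0 255" --force 80

```text
clock: 3.88
position: [0.5654, 0.1509, 0.1254]
tool_rot: [3.141, -0.0, 1.797]
force: [-0.1, -0.8, 2.6]
grip_width: 0.0232
```

```bash
python3 - <<'E'
from m import *
shift([.5645,.1505,.300],1.80)
print(telemetry.observe()["grip_width"],telemetry.observe()["moment"])
p,d=imaging.grab_frame("side");cv2.imwrite("pics/side3c.png",cv2.resize(p[130:310,140:290],None,fx=4,fy=4,interpolation=cv2.INTER_CUBIC)[120:])
E
```

```text
t 3.875 pos [0.5654 0.1509 0.1254] rot [ 3.1413 -0.      1.7967] q7 -0.501 F [-0.06 -0.84  2.6 ]
shift [-1.000e-04 -9.000e-04 -1.746e-01] turn [ 0.0003 -0.     -0.0033]
0.02324367247502632 [-0.01735037 -0.17455107 -0.09799109]
```

View pics/side3c.png

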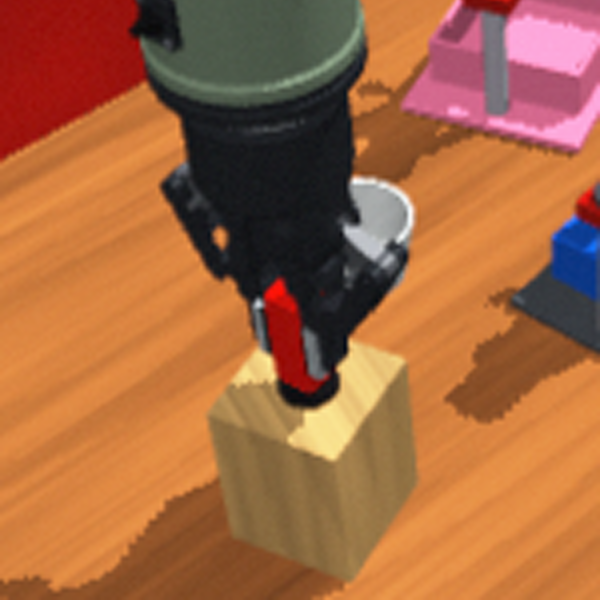

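>>> carry_out --pt "0 -0.001 -0.012 0 0 0 255" --pt "0 -0.001 -0.03 0 0 0 255" --pt "0 -0.001 -0.055 0 0 0 255" --pt "0 -0.001 -0.08 0 0 0 255" --pt "0 -0.001 -0.105 0 0 0 255" --pt "0 -0.001 -0.13 0 0 0 255" --pt "0 -0.001 -0.155 0 0 0 255" --pt "0 -0.001 -0.175 0 0 0 255" --pt "0 -0.001 -0.18 0 0 0 255"

```text
clock: 5.05
position: [0.5645, 0.1508, 0.3073]
tool_rot: [3.139, -0.0, 1.797]
force: [-0.1, 0.0, -2.4]
grip_width: 0.0231
```

```bash
python3 - <<'E'
from m import *
shift([.556,-.1225,.300],1.80)
print(telemetry.observe()["grip_width"],telemetry.observe()["moment"])
p,d=imaging.grab_frame("side");cv2.imwrite("pics/side4.png",p)
E
```

```text
t 5.05 pos [0.5645 0.1508 0.3073] rot [ 3.1393e+00 -1.0000e-04  1.7968e+00] q7 -0.375 F [-0.06  0.01 -2.39]
shift [-0.2644 -0.0695  0.0071] turn [ 0.0023 -0.0001 -0.0032]
0.023072560934087123 [0.05923231 0.03613883 0.01895651]
```

View pics/side4.png

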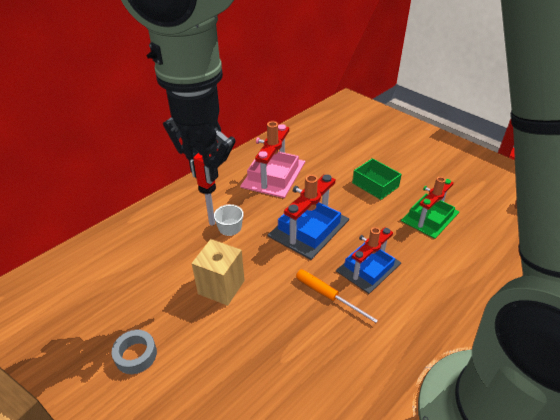

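The rod is out of the rack, with its tip at about (211,222). The empty rack hole is at (217,257).

>>> carry_out --pt "-0.03 -0.008 0 0 0 0 255" --pt "-0.07 -0.018 0 0 0 0 255" --pt "-0.115 -0.03 0 0 0 0 255" --pt "-0.16 -0.042 0 0 0 0 255" --pt "-0.205 -0.054 0 0 0 0 255" --pt "-0.24 -0.063 0 0 0 0 255" --pt "-0.264 -0.069 0 0 0 0 255" --pt "-0.264 -0.069 0.003 0 0 0 255" --pt "-0.264 -0.069 0.003 0 0 0 255"

```text
clock: 6.22
position: [0.5559, -0.1214, 0.3018]
tool_rot: [-3.141, -0.001, 1.797]
force: [1.0, -0.2, -1.3]
grip_width: 0.0234
```

```bash
python3 - <<'E'
from m import *
shift([.556,-.1225,.300],1.80)
for n in("side","top"):
    p,d=imaging.grab_frame(n);cv2.imwrite(f"pics/{n}5.png",p);np.save(f"{n}5.npy",d)
p=cv2.imread("pics/side5.png");a=cv2.resize(p[60:210,250:400],None,fx=4,fy=4,interpolation=cv2.INTER_CUBIC);cv2.imwrite("pics/side5c.png",a)
E
```

```text
t 6.225 pos [ 0.5559 -0.1214  0.3018] rot [-3.1408e+00 -8.0000e-04  1.7974e+00] q7 0.13 F [ 1.03 -0.19 -1.27]
shift [-0.0011 -0.0002  0.0018] turn [-0.0008 -0.0008 -0.0026]
```

View pics/side5c.png

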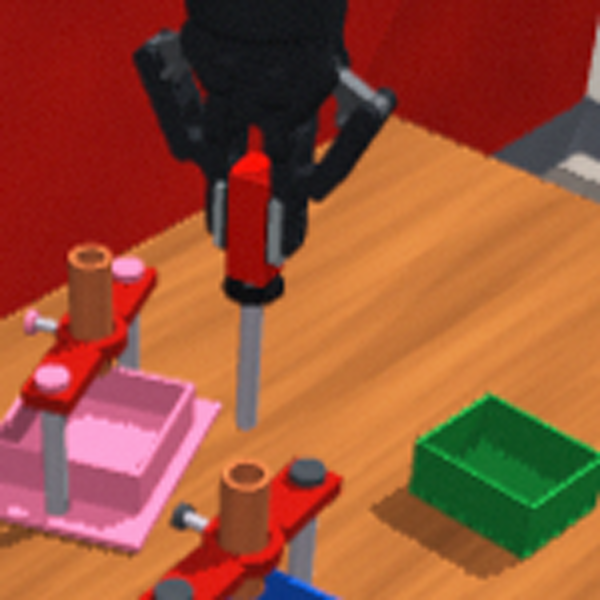

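View pics/top5.png

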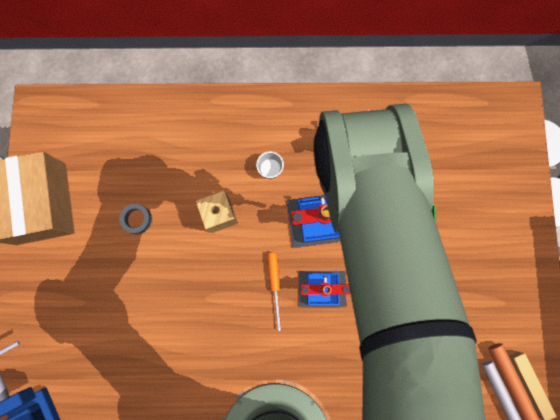

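```bash
cat > rod.py <<'E'
from m import *
def meas(f,Df):
    p=cv2.imread(f);P=cloud("side",np.load(Df));g=p.astype(int)
    sat=g.max(2)-g.min(2)
    # shaft: grey, rows 138..166
    L=[]
    for v in range(138,165):
        u=np.arange(300,325);m=(sat[v,300:325]<40)&(g[v,300:325].max(1)>70)
        if m.sum()>=3: L.append((v,u[m].mean(),m.sum(),np.median(P[v,u[m],2])))
    return np.array(L),P,p
E
python3 - <<'E'
from rod import *
L,P,p=meas("pics/side5.png","side5.npy")
print(L[::3].round(2))
k=np.polyfit(L[:,0],L[:,1],1);print("slope",k)
# vertical at tcp
s=telemetry.observe()["position"];print(s)
q=proj("side",[[s[0],s[1],s[2]-.03],[s[0],s[1],s[2]-.1134]]);print("ideal rod px",q, "slope",(q[1,0]-q[0,0])/(q[1,1]-q[0,1]), "meas at rows",np.polyval(k,q[:,1]))
E
python3 - <<'E'
from rod import *
p=cv2.imread("pics/side5.png")
cv2.imwrite("pics/s5z.png",np.hstack([cv2.resize(p[150:210,290:335],None,fx=10,fy=10,interpolation=cv2.INTER_CUBIC)]))
P=cloud("side",np.load("side5.npy"))
g=p.astype(int);hsv=cv2.cvtColor(p,cv2.COLOR_BGR2HSV)
# pipe outer column centers
for v in range(176,200,2):
    u=np.arange(295,330);m=(np.hypot(P[v,u,0]-.553,P[v,u,1]+.118)<.024)&(P[v,u,2]>.12)
    if m.sum(): print(v,u[m].min(),u[m].max(),u[m].mean(),P[v,u[m],2].mean().round(4))
E
```

```text
[[1.380e+02 3.125e+02 6.000e+00 2.600e-01]
 [1.410e+02 3.120e+02 5.000e+00 2.600e-01]
 [1.440e+02 3.120e+02 5.000e+00 2.500e-01]
 [1.470e+02 3.120e+02 5.000e+00 2.400e-01]
 [1.500e+02 3.120e+02 5.000e+00 2.400e-01]
 [1.530e+02 3.120e+02 5.000e+00 2.300e-01]
 [1.560e+02 3.120e+02 5.000e+00 2.200e-01]
 [1.590e+02 3.110e+02 5.000e+00 2.100e-01]
 [1.620e+02 3.110e+02 5.000e+00 2.000e-01]]
slope [-5.55555556e-02  3.20166667e+02]
[ 0.55619872 -0.12110582  0.30215969]
ideal rod px [[312.23538016 134.03571942]
 [310.78866561 166.21105328]] slope -0.0449634665975513 meas at rows [312.72023781 310.93271926]
176 306 315 310.5 0.1569
178 305 317 311.0 0.153
180 305 317 311.0 0.1498
182 305 317 311.0 0.1535
184 305 316 310.5 0.1498
186 305 316 310.5 0.144
188 305 316 310.5 0.1382
190 305 316 310.5 0.1317
192 306 316 311.0 0.1269
194 306 313 309.5 0.1218
```

View pics/s5z.png

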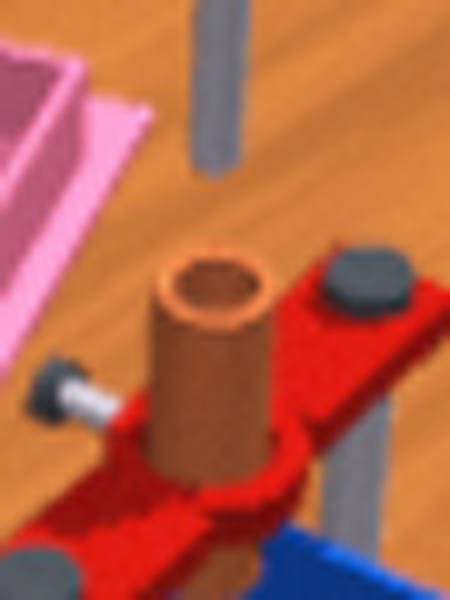

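```bash
python3 - <<'E'
from rod import *
for z in(.154,.157,.159): print(z,onplane("side",[310.8,178.2],z).round(4))
p=cv2.imread("pics/side0.png");P=cloud("side",np.load("side0.npy"));g=p.astype(int)
m=((g.max(2)-g.min(2))<30)&(g.max(2)<110)&(np.hypot(P[...,0]-.552,P[...,1]+.119)<.1)&(P[...,2]>.109)
k,l,s,c=cv2.connectedComponentsWithStats(m.astype(np.uint8))
for i in range(1,k):
    if s[i,4]>15:
        q=onplane("side",np.argwhere(l==i)[:,::-1],.118)
        print(s[i],c[i].round(2),np.median(P[l==i][:,2]).round(4),q.mean(0).round(4),np.ptp(q,axis=0).round(3))
cv2.imwrite("pics/heads.png",cv2.resize(p[170:235,275:345],None,fx=9,fy=9,interpolation=cv2.INTER_CUBIC))
print("rackhole plane",[onplane("side",[217,257],.101).round(4)])
p=cv2.imread("pics/side5.png");cv2.imwrite("pics/rackz.png",cv2.resize(p[235:310,185:255],None,fx=8,fy=8,interpolation=cv2.INTER_CUBIC))
E
```

```text
0.154 [[ 0.5562 -0.123   0.154 ]]
0.157 [[ 0.5538 -0.1202  0.157 ]]
0.159 [[ 0.5521 -0.1182  0.159 ]]
[323 175   8   7  45] [326.49 177.58] 0.1169 [ 0.5606 -0.1853  0.118 ] [0.021 0.023 0.   ]
[289 205   9   7  55] [292.87 208.09] 0.1171 [ 0.5427 -0.0512  0.118 ] [0.022 0.022 0.   ]
rackhole plane [array([[0.5631, 0.1513, 0.101 ]])]
```

View pics/heads.png

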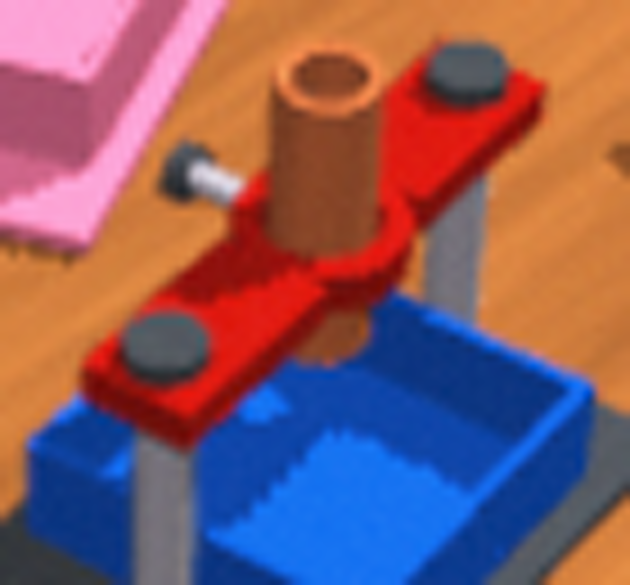

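View pics/rackz.png

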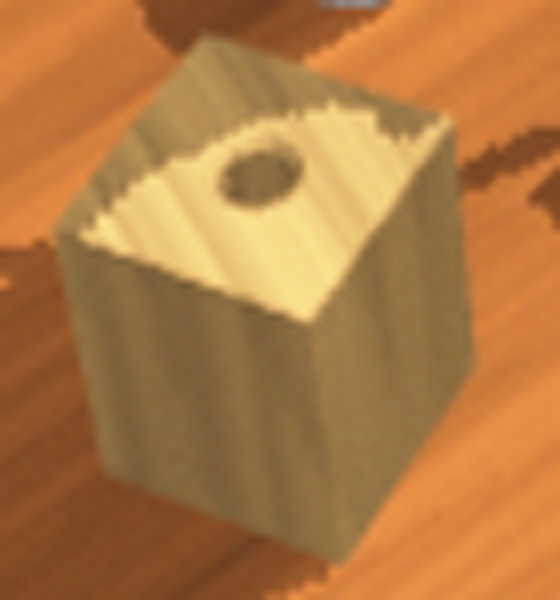

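The side camera agrees with the robot on the rod (within 0.2 px). The post heads at (326.5,177.6) and (292.9,208.1) put the pipe axis at (0.552,-0.1187), with yaw 7.6° and spacing 135 mm (136 expected). I aim 1.85 mm to the -x side, away from the burr.

```bash
python3 - <<'E'
from m import *
shift([.5502,-.1189,.282],1.797)
E
```

```text
t 6.325 pos [ 0.5562 -0.1211  0.3022] rot [-3.1414e+00 -5.0000e-04  1.7981e+00] q7 0.13 F [ 0.09  1.01 -1.81]
shift [ 0.0035 -0.0053  0.0202] turn [-0.0002 -0.0005  0.0011]
```

>>> carry_out --pt "0.002 -0.003 0.005 0 0 0 255" --pt "0.0035 -0.005 0.014 0 0 0 255" --pt "0.0035 -0.0053 0.02 0 0 0 255" --pt "0.0035 -0.0053 0.02 0 0 0 255" --pt "0.0035 -0.0053 0.02 0 0 0 255"

```text
clock: 6.95
position: [0.5504, -0.1199, 0.2824]
tool_rot: [3.141, -0.0, 1.797]
force: [0.3, 0.1, -1.9]
grip_width: 0.0231
```

```bash
python3 - <<'E'
from m import *
shift([.5502,-.1189,.282],1.797)
p,d=imaging.grab_frame("side");cv2.imwrite("pics/s6z.png",cv2.resize(p[140:200,285:340],None,fx=10,fy=10,interpolation=cv2.INTER_CUBIC))
print(proj("side",[telemetry.observe()["position"]-[0,0,.1134],[.5502,-.1189,.158],[.552,-.1187,.158]]))
p,d=imaging.grab_frame("top");cv2.imwrite("pics/t6z.png",cv2.resize(p[180:240,285:360],None,fx=8,fy=8,interpolation=cv2.INTER_CUBIC))
E
```

```text
t 6.95 pos [ 0.5504 -0.1199  0.2824] rot [ 3.1414 -0.      1.7968] q7 0.119 F [ 0.3   0.14 -1.87]
shift [0.0011 0.     0.0004] turn [ 0.0002 -0.     -0.0002]
[[312.04452128 174.63104812]
 [311.61331394 178.79402656]
 [310.95771904 178.48288362]]
```

View pics/s6z.png

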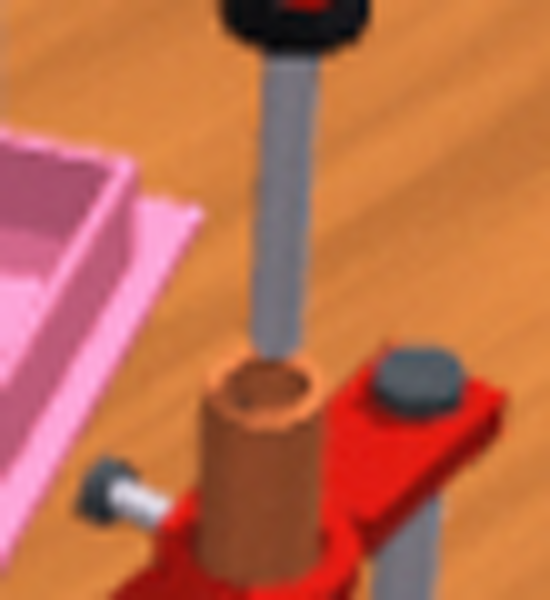

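View pics/t6z.png

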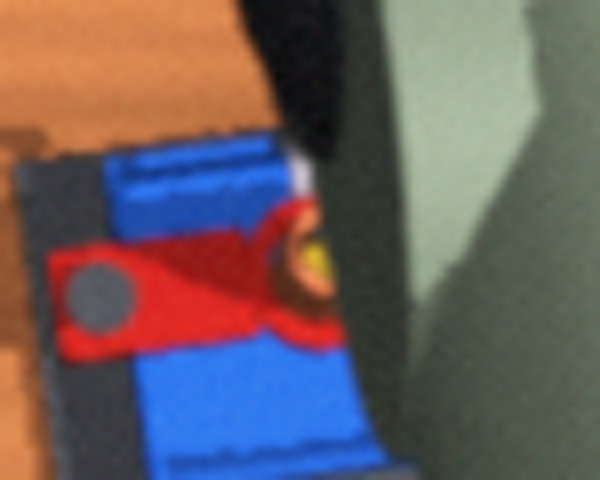

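>>> carry_out --pt "0.001 0 0.003 0 0 0 255" --pt "0.001 0 0.006 0 0 0 255" --pt "0.001 0 0.008 0 0 0 255" --pt "0.001 0 0.009 0 0 0 255" --pt "0.001 0 0.01 0 0 0 255" --pt "0.001 0 0.01 0 0 0 255"

```text
clock: 7.8
position: [0.5501, -0.1189, 0.2723]
tool_rot: [3.142, -0.0, 1.797]
force: [0.2, -0.2, -1.8]
grip_width: 0.0231
```

>>> carry_out --pt "0 0 0.0005 0 0 0 255" --pt "0 0 0.001 0 0 0 255" --pt "0 0 0.0015 0 0 0 255" --pt "0 0 0.002 0 0 0 255"

```text
clock: 8.3
position: [0.55, -0.119, 0.2703]
tool_rot: [-3.142, -0.0, 1.797]
force: [-0.2, -0.6, -1.7]
grip_width: 0.0232
```

>>> carry_out --pt "0 0 0.0005 0 0 0 255" --pt "0 0 0.001 0 0 0 255" --pt "0 0 0.0015 0 0 0 255" --pt "0 0 0.002 0 0 0 255"

```text
clock: 8.8
position: [0.5501, -0.1189, 0.2683]
tool_rot: [3.142, -0.0, 1.797]
force: [0.1, -0.7, -1.5]
grip_width: 0.0229
```

```bash
python3 - <<'E'
from m import *
shift([.5502,-.1189,.282],1.797)
p,d=imaging.grab_frame("side");cv2.imwrite("pics/s7z.png",cv2.resize(p[140:200,285:340],None,fx=10,fy=10,interpolation=cv2.INTER_CUBIC))
E
```

```text
t 8.8 pos [ 0.5501 -0.1189  0.2683] rot [ 3.1416 -0.      1.7968] q7 0.108 F [ 0.08 -0.71 -1.49]
shift [ 0.      0.0001 -0.0137] turn [ 0.     -0.     -0.0002]
```

View pics/s7z.png

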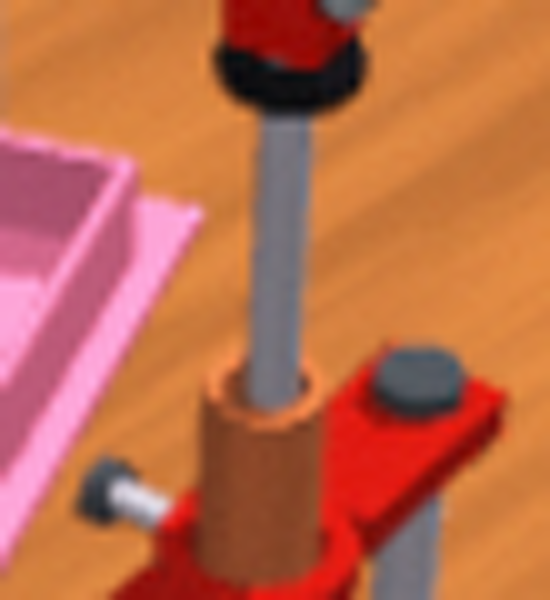

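The tip is at the bore opening (311.7,180), slightly toward the front rim, and there is no contact force yet. I continue slowly.

>>> carry_out --pt "0 0 0.0005 0 0 0 255" --pt "0 0 0.001 0 0 0 255" --pt "0 0 0.0015 0 0 0 255" --pt "0 0 0.002 0 0 0 255"

```text
clock: 9.35
position: [0.55, -0.1189, 0.2662]
tool_rot: [-3.141, -0.0, 1.797]
force: [-1.1, 0.4, -1.9]
grip_width: 0.023
```

```bash
python3 - <<'E'
from m import *
shift([.5502,-.1189,.282],1.797)
p,d=imaging.grab_frame("side");cv2.imwrite("pics/s8z.png",cv2.resize(p[140:200,285:340],None,fx=10,fy=10,interpolation=cv2.INTER_CUBIC))
E
```

```text
t 9.35 pos [ 0.55   -0.1189  0.2662] rot [-3.1415e+00 -1.0000e-04  1.7968e+00] q7 0.107 F [-1.1   0.35 -1.94]
shift [ 0.      0.0002 -0.0158] turn [-0.0001 -0.0001 -0.0002]
```

View pics/s8z.png

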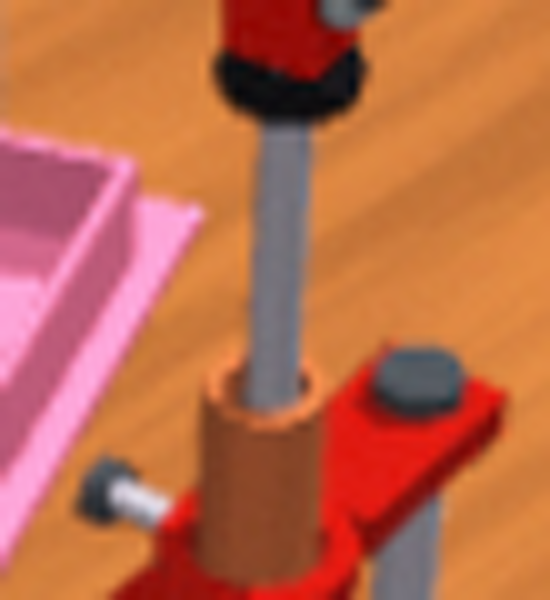

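The collar moved down but the shaft's visible end stayed at row 408, so the tip is inside the bore. I descend further with a small y correction.

>>> carry_out --pt "-0.0005 0 0.001 0 0 0 255" --pt "-0.0005 0 0.002 0 0 0 255" --pt "-0.0005 0 0.003 0 0 0 255" --pt "-0.0005 0 0.004 0 0 0 255" --pt "-0.0005 0 0.005 0 0 0 255" --pt "-0.0005 0 0.006 0 0 0 255"

```text
clock: 10.15
position: [0.5502, -0.1194, 0.2602]
tool_rot: [-3.142, -0.0, 1.797]
force: [-0.2, -0.3, -1.2]
grip_width: 0.0233
```

>>> carry_out --pt "0 0 0.001 0 0 0 255" --pt "0 0 0.002 0 0 0 255" --pt "0 0 0.003 0 0 0 255" --pt "0 0 0.004 0 0 0 255" --pt "0 0 0.005 0 0 0 255" --pt "0 0 0.006 0 0 0 255"

```text
clock: 10.9
position: [0.5502, -0.1194, 0.2542]
tool_rot: [3.142, -0.0, 1.797]
force: [-0.3, -0.1, -1.7]
grip_width: 0.0231
```

>>> carry_out --pt "0 0 0.001 0 0 0 255" --pt "0 0 0.002 0 0 0 255" --pt "0 0 0.003 0 0 0 255" --pt "0 0 0.004 0 0 0 255"

```text
clock: 11.4
position: [0.5502, -0.1195, 0.2502]
tool_rot: [-3.142, -0.0, 1.797]
force: [0.4, 0.1, -2.4]
grip_width: 0.0232
```

>>> carry_out --pt "0 0 0.001 0 0 0 255" --pt "0 0 0.002 0 0 0 255" --pt "0 0 0.003 0 0 0 255" --pt "0 0 0.004 0 0 0 255"

```text
clock: 11.9
position: [0.5501, -0.1194, 0.2462]
tool_rot: [-3.142, -0.0, 1.797]
force: [0.5, -0.9, -1.6]
grip_width: 0.0229
```

>>> carry_out --pt "0 0 0.001 0 0 0 255" --pt "0 0 0.002 0 0 0 255" --pt "0 0 0.003 0 0 0 255"

```text
clock: 12.28
position: [0.5504, -0.1194, 0.2437]
tool_rot: [3.141, 0.0, 1.797]
force: [-2.3, 0.1, 8.2]
grip_width: 0.0236
```

>>> carry_out --pt "0 0 0.001 0 0 0 255" --pt "0 0 0.002 0 0 0 255" --pt "0 0 0.003 0 0 0 255"

```text
clock: 12.65
position: [0.5503, -0.1194, 0.2408]
tool_rot: [3.141, 0.0, 1.797]
force: [-2.6, 0.0, 7.4]
grip_width: 0.0233
```

Contact: the slug slides at about 9.5 N net. I keep pushing at moderate speed.

>>> carry_out --pt "0 0 0.0012 0 0 0 255" --pt "0 0 0.0025 0 0 0 255" --pt "0 0 0.0037 0 0 0 255" --pt "0 0 0.005 0 0 0 255" --pt "0 0 0.0062 0 0 0 255" --pt "0 0 0.0075 0 0 0 255" --pt "0 0 0.0087 0 0 0 255" --pt "0 0 0.01 0 0 0 255"

```text
clock: 13.65
position: [0.5504, -0.1194, 0.2308]
tool_rot: [3.141, 0.0, 1.797]
force: [-2.8, 0.5, 8.1]
grip_width: 0.023
```

>>> carry_out --pt "0 0 0.0012 0 0 0 255" --pt "0 0 0.0025 0 0 0 255" --pt "0 0 0.0037 0 0 0 255" --pt "0 0 0.005 0 0 0 255" --pt "0 0 0.0062 0 0 0 255" --pt "0 0 0.0075 0 0 0 255" --pt "0 0 0.0087 0 0 0 255" --pt "0 0 0.01 0 0 0 255"

```text
clock: 14.65
position: [0.5503, -0.1194, 0.2208]
tool_rot: [3.141, 0.0, 1.797]
force: [-3.2, -0.7, 8.5]
grip_width: 0.0234
```

```bash
python3 - <<'E'
from m import *
shift([.5502,-.1189,.282],1.797)
print(telemetry.observe()["moment"])
p,d=imaging.grab_frame("side");cv2.imwrite("pics/s9z.png",cv2.resize(p[120:210,275:350],None,fx=6,fy=6,interpolation=cv2.INTER_CUBIC))
E
```

```text
t 14.65 pos [ 0.5503 -0.1194  0.2208] rot [3.1411e+00 4.0000e-04 1.7967e+00] q7 0.077 F [-3.17 -0.75  8.51]
shift [ 0.0005  0.     -0.0612] turn [ 0.0005  0.0004 -0.0003]
[ 0.04901157  0.79321131 -0.01280408]
```

View pics/s9z.png

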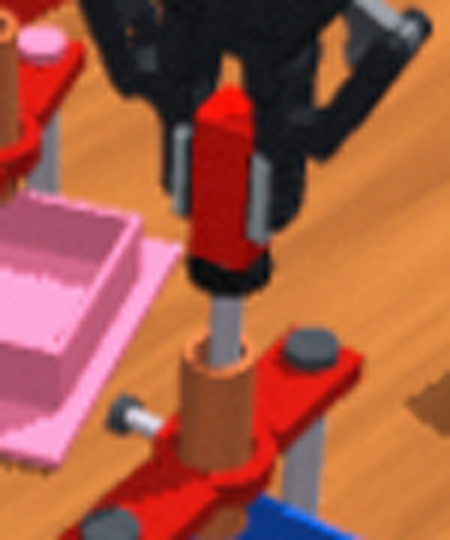

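>>> carry_out --pt "0 -0.0003 0.0012 0 0 0 255" --pt "0 -0.0005 0.0025 0 0 0 255" --pt "0 -0.0005 0.0037 0 0 0 255" --pt "0 -0.0005 0.005 0 0 0 255" --pt "0 -0.0005 0.0062 0 0 0 255" --pt "0 -0.0005 0.0075 0 0 0 255" --pt "0 -0.0005 0.0087 0 0 0 255" --pt "0 -0.0005 0.01 0 0 0 255"

```text
clock: 15.7
position: [0.5502, -0.1194, 0.211]
tool_rot: [3.14, 0.0, 1.797]
force: [-1.7, 0.2, 9.0]
grip_width: 0.0232
```

>>> carry_out --pt "0 0 0.0012 0 0 0 255" --pt "0 0 0.0025 0 0 0 255" --pt "0 0 0.0037 0 0 0 255" --pt "0 0 0.005 0 0 0 255" --pt "0 0 0.0062 0 0 0 255" --pt "0 0 0.0075 0 0 0 255" --pt "0 0 0.0087 0 0 0 255" --pt "0 0 0.01 0 0 0 255"

```text
clock: 16.7
position: [0.5501, -0.1195, 0.2009]
tool_rot: [3.14, 0.0, 1.797]
force: [-0.8, -0.0, 8.0]
grip_width: 0.0231
```

>>> carry_out --pt "0 0 0.001 0 0 0 255" --pt "0 0 0.002 0 0 0 255" --pt "0 0 0.003 0 0 0 255" --pt "0 0 0.004 0 0 0 255" --pt "0 0 0.005 0 0 0 255" --pt "0 0 0.006 0 0 0 255"

```text
clock: 17.45
position: [0.5501, -0.1196, 0.1949]
tool_rot: [3.141, 0.0, 1.797]
force: [-2.1, 0.2, 8.7]
grip_width: 0.0232
```

```bash
python3 - <<'E'
from m import *
shift([.5502,-.1189,.282],1.797)
p,d=imaging.grab_frame("side");cv2.imwrite("pics/s10z.png",cv2.resize(p[150:255,265:355],None,fx=6,fy=5.5,interpolation=cv2.INTER_CUBIC))
E
```

```text
t 17.45 pos [ 0.5501 -0.1196  0.1949] rot [3.1407e+00 5.0000e-04 1.7967e+00] q7 0.058 F [-2.08  0.15  8.69]
shift [ 0.0006  0.0004 -0.0871] turn [ 0.0009  0.0005 -0.0003]
```

View pics/s10z.png

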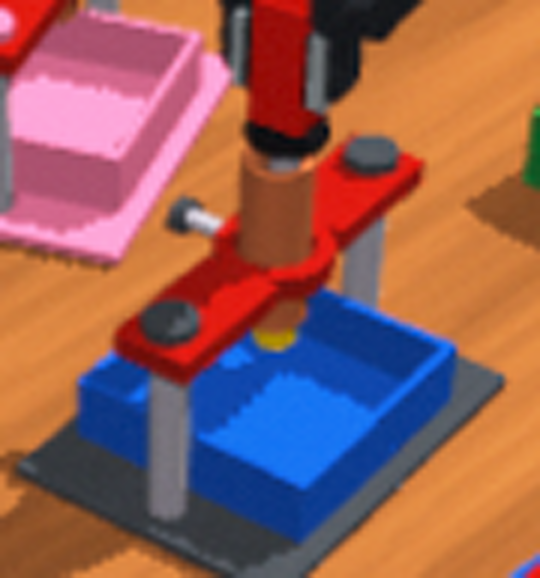

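The slug is emerging from the pipe's bottom (275,340 in the crop), with the collar a little above the mouth. I continue in small steps.

>>> carry_out --pt "0 0 0.001 0 0 0 255" --pt "0 0 0.002 0 0 0 255" --pt "0 0 0.003 0 0 0 255" --pt "0 0 0.004 0 0 0 255" --pt "0 0 0.005 0 0 0 255" --pt "0 0 0.006 0 0 0 255"

```text
clock: 18.25
position: [0.5499, -0.1196, 0.1886]
tool_rot: [3.141, 0.0, 1.797]
force: [0.2, -0.5, 3.3]
grip_width: 0.0231
```

>>> carry_out --pt "0 0 0.0005 0 0 0 255" --pt "0 0 0.001 0 0 0 255" --pt "0 0 0.0015 0 0 0 255" --pt "0 0 0.002 0 0 0 255"

```text
clock: 18.75
position: [0.5496, -0.1195, 0.1861]
tool_rot: [-3.141, -0.0, 1.797]
force: [0.7, 0.5, -1.8]
grip_width: 0.0233
```

>>> carry_out --pt "0 0 0.0005 0 0 0 255" --pt "0 0 0.001 0 0 0 255" --pt "0 0 0.0015 0 0 0 255"

```text
clock: 19.12
position: [0.5497, -0.1196, 0.1848]
tool_rot: [-3.142, -0.0, 1.797]
force: [0.5, 0.5, -1.5]
grip_width: 0.0229
```

The force has fallen away, so the slug has left the pipe. Now I feel for the collar.

>>> carry_out --pt "0 0 0.0003 0 0 0 255" --pt "0 0 0.0006 0 0 0 255" --pt "0 0 0.001 0 0 0 255" --pt "0 0 0.001 0 0 0 255"

```text
clock: 19.62
position: [0.5497, -0.1196, 0.1837]
tool_rot: [-3.142, -0.0, 1.797]
force: [0.4, -0.6, -0.9]
grip_width: 0.0231
```

```bash
python3 - <<'E'
from m import *
shift([.5502,-.1189,.282],1.797)
p,d=imaging.grab_frame("side");cv2.imwrite("pics/s11z.png",cv2.resize(p[150:255,265:355],None,fx=6,fy=5.5,interpolation=cv2.INTER_CUBIC))
E
```

```text
t 19.625 pos [ 0.5497 -0.1196  0.1837] rot [-3.1415 -0.      1.7967] q7 0.05 F [ 0.35 -0.61 -0.87]
shift [ 0.0005  0.0007 -0.0983] turn [-0.0001 -0.     -0.0003]
```

View pics/s11z.png

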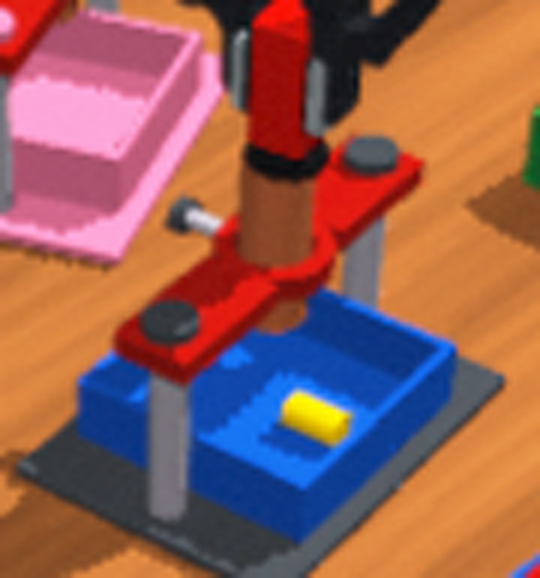

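The slug lies in the tray (315,418) and the collar is almost on the mouth. I make finer steps until the spring force shows.

>>> carry_out --pt "0 0 0.0003 0 0 0 255" --pt "0 0 0.0006 0 0 0 255" --pt "0 0 0.0006 0 0 0 255"

```text
clock: 20.05
position: [0.5497, -0.1196, 0.1832]
tool_rot: [3.142, -0.0, 1.797]
force: [0.8, 0.6, -2.0]
grip_width: 0.0229
```

>>> carry_out --pt "0 0 0.0003 0 0 0 255" --pt "0 0 0.0006 0 0 0 255" --pt "0 0 0.0006 0 0 0 255"

```text
clock: 20.42
position: [0.5497, -0.1195, 0.1826]
tool_rot: [-3.142, -0.0, 1.797]
force: [0.7, -0.1, -1.4]
grip_width: 0.0232
```

>>> carry_out --pt "0 0 0.0003 0 0 0 255" --pt "0 0 0.0006 0 0 0 255" --pt "0 0 0.0006 0 0 0 255"

```text
clock: 20.8
position: [0.5497, -0.1196, 0.1821]
tool_rot: [3.141, 0.0, 1.797]
force: [-0.7, -0.1, 3.0]
grip_width: 0.0231
```

>>> carry_out --pt "0 0 0.0003 0 0 0 255" --pt "0 0 0.0006 0 0 0 255" --pt "0 0 0.0006 0 0 0 255" --pt "0 0 0.0006 0 0 0 255"

```text
clock: 21.3
position: [0.5497, -0.1196, 0.1815]
tool_rot: [3.141, 0.0, 1.797]
force: [-0.8, -0.1, 5.1]
grip_width: 0.0231
```

```bash
python3 - <<'E'
from m import *
shift([.5502,-.1192,.300],1.797)
p,d=imaging.grab_frame("side");cv2.imwrite("pics/s12z.png",cv2.resize(p[140:210,280:350],None,fx=8,fy=8,interpolation=cv2.INTER_CUBIC))
E
```

```text
t 21.3 pos [ 0.5497 -0.1196  0.1815] rot [3.1415e+00 1.0000e-04 1.7967e+00] q7 0.048 F [-0.78 -0.11  5.13]
shift [ 0.0002  0.0006 -0.1185] turn [ 0.0001  0.0001 -0.0003]
```

View pics/s12z.png

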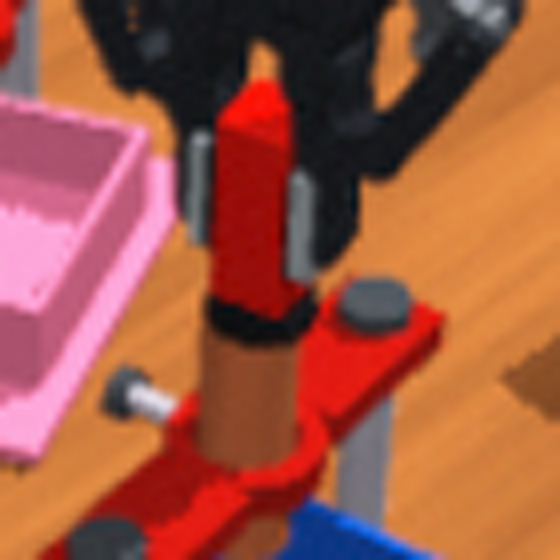

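The collar is seated on the mouth at about 6.8 N net. Now I draw the rod out.

>>> carry_out --pt "0 0 -0.004 0 0 0 255" --pt "0 0 -0.014 0 0 0 255" --pt "0 0 -0.028 0 0 0 255" --pt "0 0 -0.042 0 0 0 255" --pt "0 0 -0.056 0 0 0 255" --pt "0 0 -0.07 0 0 0 255" --pt "0 0 -0.085 0 0 0 255" --pt "0 0 -0.1 0 0 0 255" --pt "0 0 -0.115 0 0 0 255" --pt "0 0 -0.122 0 0 0 255"

```text
clock: 22.6
position: [0.5499, -0.1196, 0.3045]
tool_rot: [3.141, 0.0, 1.797]
force: [0.7, 0.1, -2.2]
grip_width: 0.0229
```

```bash
python3 - <<'E'
from m import *
shift([.563,.151,.305],1.797)
for n in("side",):
    p,d=imaging.grab_frame(n);cv2.imwrite("pics/side13.png",p)
E
```

```text
t 22.6 pos [ 0.5499 -0.1196  0.3045] rot [3.1408e+00 4.0000e-04 1.7967e+00] q7 0.13 F [ 0.7   0.1  -2.25]
shift [ 0.2607  0.0734 -0.0005] turn [ 0.0008  0.0004 -0.0003]
```

View pics/side13.png

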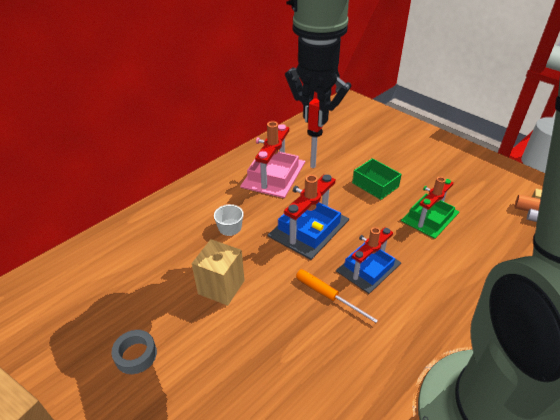

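The rod is clear of the pipe and the slug is in the tray at (318,226). Now back to the rack hole at (217,257).

>>> carry_out --pt "0.03 0.008 0 0 0 0 255" --pt "0.07 0.02 0 0 0 0 255" --pt "0.115 0.032 0 0 0 0 255" --pt "0.16 0.045 0 0 0 0 255" --pt "0.2 0.056 0 0 0 0 255" --pt "0.235 0.066 0 0 0 0 255" --pt "0.2605 0.0735 0 0 0 0 255" --pt "0.2605 0.0735 0.03 0 0 0 255" --pt "0.2605 0.0735 0.06 0 0 0 255" --pt "0.2605 0.0735 0.06 0 0 0 255"

```text
clock: 23.9
position: [0.5619, 0.1504, 0.2416]
tool_rot: [-3.138, 0.0, 1.797]
force: [-0.3, 0.5, -0.4]
grip_width: 0.0234
```

```bash
python3 - <<'E'
from m import *
shift([.5635,.151,.23],1.797)
p,d=imaging.grab_frame("side");cv2.imwrite("pics/s14z.png",cv2.resize(p[190:290,175:265],None,fx=6,fy=6,interpolation=cv2.INTER_CUBIC))
print(proj("side",[[.563,.151,.101],telemetry.observe()["position"]-[0,0,.1134]]))
E
```

```text
t 23.9 pos [0.5619 0.1504 0.2416] rot [-3.1377e+00  1.0000e-04  1.7970e+00] q7 -0.416 F [-0.28  0.48 -0.45]
shift [0.0003 0.0017 0.0116] turn [-0.0039  0.0001  0.    ]
[[217.14093161 256.95823644]
 [215.87896721 247.36329319]]
```

View pics/s14z.png

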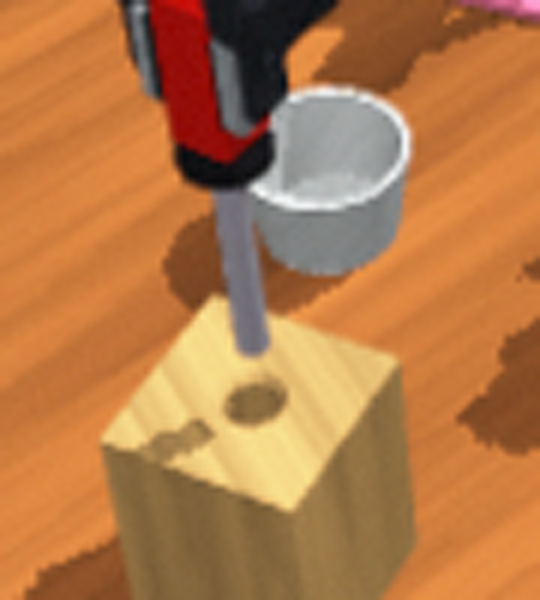

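>>> carry_out --pt "0 0.001 0.005 0 0 0 255" --pt "0 0.001 0.01 0 0 0 255" --pt "0 0.001 0.012 0 0 0 255" --pt "0 0.001 0.012 0 0 0 255"

```text
clock: 24.45
position: [0.5639, 0.151, 0.2315]
tool_rot: [3.142, -0.0, 1.797]
force: [0.3, -0.3, -2.0]
grip_width: 0.0231
```

```bash
python3 - <<'E'
from m import *
shift([.5635,.151,.219],1.797)
p,d=imaging.grab_frame("side");cv2.imwrite("pics/s15z.png",cv2.resize(p[220:280,190:250],None,fx=10,fy=10,interpolation=cv2.INTER_CUBIC))
print(proj("side",[[.563,.151,.101],telemetry.observe()["position"]-[0,0,.1134]]))
E
```

```text
t 24.45 pos [0.5639 0.151  0.2315] rot [ 3.1415 -0.      1.7967] q7 -0.424 F [ 0.28 -0.28 -2.04]
shift [ 0.0001 -0.0004  0.0125] turn [ 0.     -0.     -0.0003]
[[217.14093161 256.95823644]
 [215.96571464 251.05467321]]
```

View pics/s15z.png

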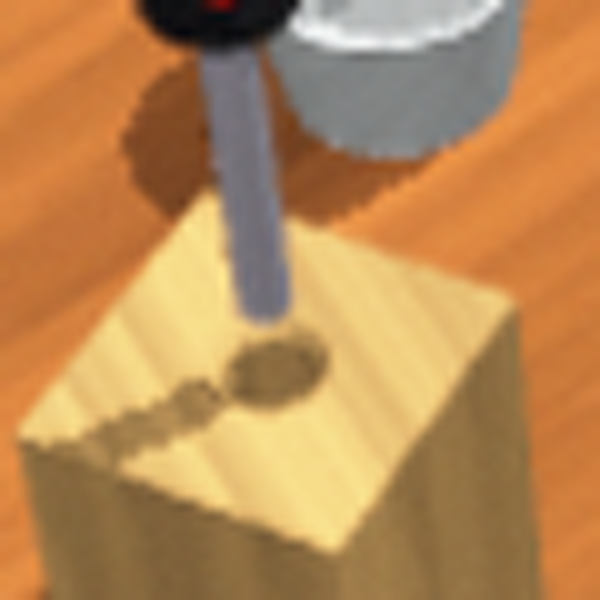

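>>> carry_out --pt "0 -0.0004 0.004 0 0 0 255" --pt "0 -0.0004 0.008 0 0 0 255" --pt "0 -0.0004 0.012 0 0 0 255" --pt "0 -0.0004 0.015 0 0 0 255" --pt "0 -0.0004 0.017 0 0 0 255" --pt "0 -0.0004 0.019 0 0 0 255"

```text
clock: 25.25
position: [0.5636, 0.1509, 0.2123]
tool_rot: [3.141, -0.0, 1.797]
force: [-0.4, 0.2, -1.7]
grip_width: 0.023
```

>>> carry_out --pt "0 0 0.002 0 0 0 255" --pt "0 0 0.004 0 0 0 255" --pt "0 0 0.007 0 0 0 255" --pt "0 0 0.01 0 0 0 255"

```text
clock: 25.75
position: [0.5635, 0.1509, 0.2022]
tool_rot: [-3.142, -0.0, 1.797]
force: [-0.3, 0.4, -1.7]
grip_width: 0.0232
```

```bash
python3 - <<'E'
from m import *
shift([.5635,.151,.13],1.797)
p,d=imaging.grab_frame("side");cv2.imwrite("pics/s16z.png",cv2.resize(p[220:280,190:250],None,fx=10,fy=10,interpolation=cv2.INTER_CUBIC))
E
```

```text
t 25.75 pos [0.5635 0.1509 0.2022] rot [-3.1416 -0.      1.7967] q7 -0.445 F [-0.25  0.43 -1.67]
shift [0.0001 0.     0.0722] turn [-0.     -0.     -0.0003]
```

View pics/s16z.png

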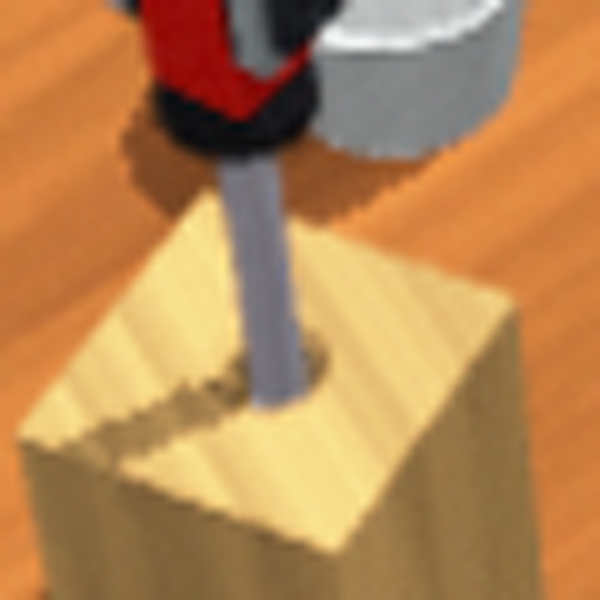

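The shaft is in the hole, near its front edge. I shift about 1.4 mm away from the camera and lower.

>>> carry_out --pt "-0.001 0.001 0.003 0 0 0 255" --pt "-0.001 0.001 0.009 0 0 0 255" --pt "-0.001 0.001 0.016 0 0 0 255" --pt "-0.001 0.001 0.024 0 0 0 255" --pt "-0.001 0.001 0.032 0 0 0 255" --pt "-0.001 0.001 0.04 0 0 0 255" --pt "-0.001 0.001 0.048 0 0 0 255" --pt "-0.001 0.001 0.056 0 0 0 255" --pt "-0.001 0.001 0.062 0 0 0 255" --pt "-0.001 0.001 0.064 0 0 0 255"

```text
clock: 27.05
position: [0.5646, 0.1502, 0.138]
tool_rot: [-3.141, -0.0, 1.797]
force: [-0.5, -0.0, -2.3]
grip_width: 0.0228
```

>>> carry_out --pt "0 0 0.002 0 0 0 255" --pt "0 0 0.004 0 0 0 255" --pt "0 0 0.0055 0 0 0 255" --pt "0 0 0.0065 0 0 0 255" --pt "0 0 0.0072 0 0 0 255"

```text
clock: 27.68
position: [0.5647, 0.1502, 0.1312]
tool_rot: [3.142, -0.0, 1.797]
force: [-0.3, 0.1, -2.5]
grip_width: 0.023
```

>>> carry_out --pt "0 0 0.0004 0 0 0 255" --pt "0 0 0.0008 0 0 0 255" --pt "0 0 0.0012 0 0 0 255" --pt "0 0 0.0012 0 0 0 255"

```text
clock: 28.18
position: [0.5647, 0.1502, 0.13]
tool_rot: [-3.142, -0.0, 1.797]
force: [0.4, -0.0, -2.0]
grip_width: 0.0234
```

>>> carry_out --pt "0 0 0.001 0 0 0 255" --pt "0 0 0.002 0 0 0 255" --pt "0 0 0.003 0 0 0 255" --pt "0 0 0.0035 0 0 0 255" --pt "0 0 0.004 0 0 0 255" --pt "0 0 0.004 0 0 0 255"

```text
clock: 28.92
position: [0.5647, 0.1501, 0.126]
tool_rot: [-3.141, -0.0, 1.797]
force: [-0.1, 0.4, -1.7]
grip_width: 0.0232
```

>>> carry_out --pt "0 0 0.0004 0 0 0 255" --pt "0 0 0.0008 0 0 0 255" --pt "0 0 0.0008 0 0 0 255"

```text
clock: 29.3
position: [0.5648, 0.1502, 0.1253]
tool_rot: [3.141, 0.0, 1.797]
force: [-0.7, -0.9, 3.0]
grip_width: 0.0226
```

>>> carry_out --pt "0 0 0.0003 0 0 0 255" --pt "0 0 0.0005 0 0 0 255" --pt "0 0 0.0005 0 0 0 255"

```text
clock: 29.68
position: [0.5648, 0.1502, 0.1248]
tool_rot: [3.141, -0.0, 1.797]
force: [-0.4, -0.6, 5.0]
grip_width: 0.0232
```

The collar is on the rack and the spring force shows. I ease the load and release.

>>> carry_out --pt "0 0 -0.0005 0 0 0 255" --pt "0 0 -0.0005 0 0 0 150" --pt "0 0 -0.0005 0 0 0 80" --pt "0 0 -0.0005 0 0 0 0" --pt "0 0 -0.0005 0 0 0 0" --pt "0 0 -0.0005 0 0 0 0" --pt "0 0 -0.0005 0 0 0 0" --pt "0 0 -0.0005 0 0 0 0"

```text
clock: 30.68
position: [0.5647, 0.1502, 0.1252]
tool_rot: [3.142, -0.0, 1.797]
force: [-0.8, 0.1, 0.7]
grip_width: 0.0856
```

```bash
python3 - <<'E'
from m import *
shift([.5635,.151,.3],1.797)
p,d=imaging.grab_frame("side");cv2.imwrite("pics/s17z.png",cv2.resize(p[200:300,175:265],None,fx=6,fy=6,interpolation=cv2.INTER_CUBIC))
E
```

```text
t 30.675 pos [0.5647 0.1502 0.1252] rot [ 3.1416 -0.      1.7968] q7 -0.504 F [-0.85  0.05  0.65]
shift [ 0.0011 -0.001  -0.1748] turn [ 0.     -0.     -0.0002]
```

View pics/s17z.png

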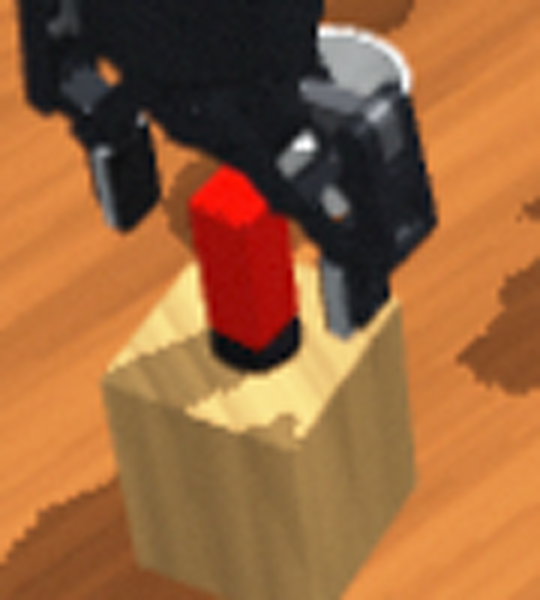

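The rod stands home in the rack with its collar at (255,350), and the fingers are clear of it. I retreat straight up and then aside so both cameras can see.

>>> carry_out --pt "0 0 -0.02 0 0 0 0" --pt "0 0 -0.05 0 0 0 0" --pt "0 0 -0.085 0 0 0 0" --pt "0 0 -0.12 0 0 0 0" --pt "0 0 -0.15 0 0 0 0" --pt "0.04 0 -0.17 0 0 0 0" --pt "0.09 0 -0.17 0 0 0 0" --pt "0.13 0 -0.17 0 0 0 0" --pt "0.15 0 -0.17 0 0 0 0" --pt "0.15 0 -0.17 0 0 0 0"

```text
clock: 31.98
position: [0.5307, 0.2973, 0.2959]
tool_rot: [3.141, -0.0, 1.799]
force: [0.3, -0.5, 0.6]
grip_width: 0.0856
```

```bash
python3 - <<'E'
from m import *
shift([.5635,.151,.3],1.797)
for n in("side","top"):
    p,d=imaging.grab_frame(n);cv2.imwrite(f"pics/{n}18.png",p);P=cloud(n,d)
    a=cv2.imread(f"pics/{n}0.png");hsv=cv2.cvtColor(p,cv2.COLOR_BGR2HSV)
    c=(.5645,.1505)
    m=((hsv[...,0]<5)|(hsv[...,0]>176))&(hsv[...,1]>180)&(np.hypot(P[...,0]-c[0],P[...,1]-c[1])<.04)
    print(n,"handle top z",np.percentile(P[m][:,2],[50,95]).round(4) if m.sum() else None)
a=cv2.imread("pics/side18.png");print(np.abs(a.astype(int)-cv2.imread("pics/side0.png")).max(2)[150:330,90:270].mean())
E
```

```text
t 31.975 pos [0.5307 0.2973 0.2959] rot [ 3.1412e+00 -4.0000e-04  1.7986e+00] q7 -0.643 F [ 0.34 -0.46  0.59]
shift [-0.1499 -0.0011 -0.0041] turn [ 0.0004 -0.0004  0.0016]
side handle top z [0.153  0.1732]
top handle top z [0.1707 0.175 ]
21.822191358024693
```

View pics/side18.png

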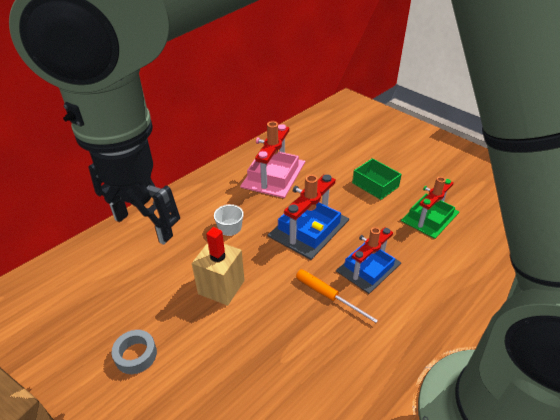

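View pics/top18.png

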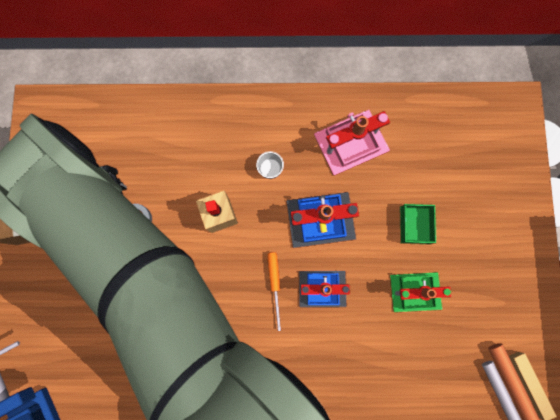

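Both views agree: the rod is home in the rack with its handle top at 0.173 m, as at the start. The slug is in the blue tray (side 318,226; top 324,229), the tin, driver, reel and bin are unmoved, and the robot touches nothing. Handing in.

```bash
python3 -c "
from workcell import ticket
print(ticket.job_done())"
```

```text
the job is handed in; nothing more can be done
None
```

The job is handed in at about 32 s of the 67 s allowed. The slug is in the blue tray and the rod is back home in its rack.

- **Clearing the pipe:** I took the rod out and entered the pipe 1.85 mm off-centre, away from the burr. The slug slid at about 9–10 N and dropped into the tray. The collar then seated on the pipe's mouth at about 7 N, well under the 25 N limit.
- **Returning the rod:** I drew the rod out and lowered it into the rack until the collar's spring force showed, then released it. The handle top is at 0.173 m, the height it stood at before.
- **Last checks:** Both cameras show the slug in the tray. The tin, driver, reel and bin look unmoved, though the arm partly hides the reel in the top view. The gripper is clear of everything.
- **Disagreements:** The two cameras differed by 4–6 mm on positions, so I relied on the side camera, which matched the robot. Side forces of 2–3 N showed briefly in the pipe and had gone once the slug was out.

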